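Hold a curing lamp over a filled specimen mould

ROBOT

A 6-joint arm with a two-finger parallel gripper is mounted at the origin on a cart in front of the work surface, level with it; the furniture and walls round the work are solid. World frame = base frame: x ahead of the robot, y to its left, z up, the work surface at z = 0. Lengths are in m, angles in rad, forces in N, time in s.
With the tool pointing down it reaches from about 0.225 to 0.875 m from the base axis. Payload 3.4 kg.
Tool frame: the origin (TCP) lies at the very end of the fingers, on their centre line; the grasp point (between the pads) lies 19 mm behind it; z points along the fingers, y is the line along which they close (so a half turn about z gives the same grasp; the last joint's range is limited). The gripper opens to 85 mm and grips with 20 to 120 N. Pads are 22 mm wide; open, the fingers measure 114 mm over their backs; the gripper's body (76 mm by 85 mm) begins 54 mm behind the grasp point. The pads swing forward as they close: fully open they stand 13 mm farther back than shut.
Start: joints at [1.225, 0.276, 1.505, -0, 1.361, -0.121], TCP at [0.128, 0.561, 0.231] pointing down, gripper open.
Joint ranges: [-2.89, 2.89], [-0.75, 2.08], [0.22, 2.7], [-1.18, 4.32], [0.11, 2.71], [-2.7, 2.7]. Speed limits (rad/s): [2.57, 2.57, 3.14, 3.14, 3.14, 3.14].

INTERFACE

Orientations are given as a unit quaternion [w, x, y, z].
In Python, from rig import manip, get_image, camera_info gives the robot as it stands. The module is installed in compiled form; this text tells all that it offers.
- The arm moves only by the shell command python3 -m crank 'ROWS' [FORCE]. ROWS is a JSON object of lists of equal length, an entry for each row: "translation": the shift along the tool's x, y, z in mm, a list of three; "roll": the turn about the tool's z in rad; "fingers": the opening, from 0 (shut) to 1 (fully open). A call has 1 to 8 rows; each row shifts and turns the commanded pose from where the row before left it, along the tool's axes as they then stand; what a row does not reach is not made up. A row lasts 1/10 s, in which the tool goes at most 50 mm and 8.59 degrees, less where a joint would pass 70% of its speed; a pose out of reach is approached as far as the arm can. A call is refused whole if a number of a shift passes 50 or a number of a turn 0.15, either way. A call with a gripper value outside its range is refused whole. The fingers move at their own pace and stop on an object; FORCE is the grip in N (left out, the last holds). Time passes only in rows, so rows that do not move let the fingers close. It gives the time, the measured TCP pose, the force, the opening and the grip force at its end, in the units of the state.
- manip.get_state(): the state, without advancing time (a new reading comes with each control period).
- get_image(name): name is "scene" or "top" or "wrist"; returns the picture (400x640x3 uint8, blue, green, red); there is no depth.
- camera_info(name): a dict with "mtx" (3x3 intrinsics, pixels), "D" ([k1, k2, p1, p2, k3] as OpenCV has them; the pictures are not rectified), "rvec" (rotation vector, rad) and "tvec" (3), from world to camera coordinates, as OpenCV has them. Camera axes: x right, y down, z forward; pixel columns grow to the right and rows downward; lengths in m; the calibration is good to about 2 mm. A picture is of the moment at which its call begins: read the wrist's pose just before it. camera_info takes no time and is no camera call; for the wrist camera it gives the pose at the moment of the call.
- manip.sign_off(): hands the job in; it is judged then, once.
The state is a dict: "clock": time; "qpos": joint angles; "qd": joint speeds; "effort": joint torques, N m; "position": TCP position; "ee_rot": TCP orientation; "contact_force": force on the tool from outside, world axes, zero at the start; "moment": the same for the moment, N m; "width": finger opening in m; "gripper_force": force on a finger pad.
Only numpy, scipy, OpenCV 4.12 (cv2) and the standard library are available. Lean on these libraries where they do the work, as an engineer would, in place of code of your own. Each camera call takes 0.05 s, during which the arm holds its last target. There are 200 camera calls.

TASK

Take the cordless curing lamp out of its charging cradle, lifting its lower end higher than the carton, and carry it across to the small metal specimen mould without disturbing the carton or the jars on the way. Turn the lamp so that the notch in its skirt faces the mould's upright pin, and lower it until it hovers upright and centred over the white bar of filling, its lower rim about 6 mm above the mould's top face, with the pin standing inside the notch and the lamp never touching the mould or the pin. Finish while still holding the lamp there, motionless.

Things in the scene. Friction and masses are not known exactly. Their poses are not given: they have to be found in the camera images.
- lamp: Cordless curing lamp, loose, 0.10-0.20 kg, 136 mm tall, upright nose down in the cradle's cup at any turn. Origin: centre of its lower rim; z up its axis. White handle 38 (x) by 30 mm (y), 34 to 134 mm up; grasp its flat y faces (30 mm wide). Grey round skirt at the bottom, outer/inner dia. 42/35 mm, 20 mm high. Notch in the skirt and grey thumb button on the handle are both on its -x side.
- lamp_notch (a point): Middle of the notch in the lamp's skirt at the lower rim, 19 mm from the lamp's origin along its -x. The notch is 17 mm wide, 16 mm high and open at the bottom; the thumb button and a small black display stand above it on the handle.
- cradle: White charging cradle, fixed: foot 86 by 74 by 12 mm with a round cup on it, open at the top, in which the lamp's skirt stands. Cup inner diameter 46 mm, outer 56 mm, its floor 12 mm and its rim 22 mm above the worktop. Origin: centre of the underside, z up.
- mould: Specimen mould, fixed: bright metal block 80 (x) by 66 (y) mm on a rubber foot 84 by 70 mm, top face 18 mm above the worktop. A white bar of filling, 5 by 25 mm and flush, lies in the middle of the top, long along y. Origin: centre of the underside, z up.
- mould_spot (a point): Centre of the white bar on the mould's top face, 18 mm above the worktop; axes as the mould's.
- mould_pin (a point): Top of the mould's upright dark pin: 5 mm thick, 10 mm high above the top face, 19 mm from the centre of the bar on the mould's -x side.
- carton: Bystander: open cardboard carton 102 by 101 by 88 mm high, standing between cradle and mould. Origin: centre of the underside.
- black_cap_jar: Bystander: slim jar with a black cap (green on top), 39 mm thick, 81 mm high. Origin: centre of the underside.
- white_jar: Bystander: white screw jar, 41 mm thick, 66 mm high. Origin: centre of the underside.
Not all that is in view belongs to the job. What is shaped like the mould but red is not meant.

How it is judged:
By the outcome, as a careful person would: the job done as asked, in the order asked, and still so for the second after the job is handed in, while the arm keeps its last pose, push and grip.
It also fails if it takes over 43 s, if anything falls off the work surface, if the arm or the gripper's body presses on something with over 40 N, if the wrist force passes 120 N, or if a joint passes its speed limit or range.

## Working session

There is one attempt and no reset: what is moved stays moved. The work goes in short steps, Python scripts to look and compute and a shell command to move; the robot and the scene stay as the last step left them, time stands still between calls to the robot, and variables do not carry over. Pictures are saved under pics/ and viewed, at most 10 in all, crops included, and the job is handed in when it is done.

```bash
mkdir -p pics
cat > h.py <<'E'
import numpy as np, cv2
from rig import manip, get_image, camera_info
from scipy.spatial.transform import Rotation as R
def ray(ci,uv):
    K=np.array(ci["mtx"],float);D=np.array(ci["D"],float)
    p=cv2.undistortPoints(np.array([[uv]],float),K,D)[0,0]
    Rm=cv2.Rodrigues(np.array(ci["rvec"],float))[0];t=np.array(ci["tvec"],float).ravel()
    return -Rm.T@t, Rm.T@np.array([p[0],p[1],1.])
def plane(ci,uv,z):
    c,d=ray(ci,uv); return (c+d*(z-c[2])/d[2])
def proj(ci,P):
    return cv2.projectPoints(np.array(P,float).reshape(-1,1,3),np.array(ci["rvec"],float),np.array(ci["tvec"],float),np.array(ci["mtx"],float),np.array(ci["D"],float))[0][:,0]
E
python3 - <<'E'
from h import *
import pickle
s=manip.get_state();print(s)
for n in("top","scene","wrist"):
    ci=camera_info(n);im=get_image(n);cv2.imwrite(f"pics/{n}0.png",im);pickle.dump(ci,open(n+"0.pkl","wb"))
    print(n,ray(ci,(320,200)))
E
```

```text
{'clock': 0.0, 'qpos': array([ 1.22502332e+00,  2.76612489e-01,  1.50613807e+00,  9.83251061e-06,
        1.36065668e+00, -1.21002732e-01]), 'qd': array([ 7.62248384e-04, -1.41392427e-03,  2.77940476e-04, -2.78218646e-04,
        1.57067428e-03, -1.90200728e-05]), 'effort': array([-1.43551344e-03, -4.16773260e+01, -2.45811850e+01, -2.71940507e-04,
        1.09305247e-02,  1.56830453e-05]), 'position': array([0.12798542, 0.56004864, 0.23042774]), 'ee_rot': array([-2.14510592e-04,  1.12149685e-01,  9.93690910e-01, -8.81581768e-04]), 'contact_force': array([ 0.06685101, -0.18918652, -0.18830219]), 'moment': array([ 0.0363826 ,  0.02485535, -0.00953571]), 'gripper_force': 0.0, 'width': 0.08570657160344493}
top (array([0.4679781 , 0.01314987, 1.09210863]), array([ 0.05406922,  0.01505389, -0.99849921]))
scene (array([ 0.2297743 , -0.66111914,  0.47217735]), array([ 0.35175495,  0.79011769, -0.50211765]))
wrist (array([0.05021835, 0.57854904, 0.3732325 ]), array([ 0.30771034, -0.08021784, -0.94815451]))
```

View pics/top0.png

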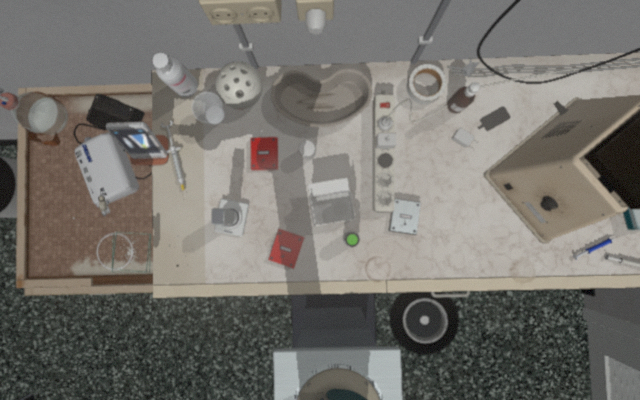

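View pics/scene0.png

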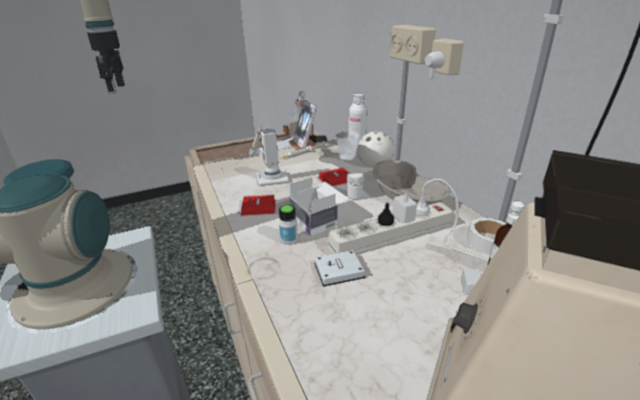

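The top view shows:
- the cradle with the lamp at about (230,215)
- the carton at (331,190)
- the green-topped jar at (352,240) and the white jar at (308,149)
- mould candidates: silver at (404,215), red at (264,153) and red at (286,248). The silver one is the mould.
- lamp candidates: white object in the cradle at (230,215), bottle at (175,75) and syringe at (178,165). The one in the cradle is the lamp.

I'll check both choices in one close crop.

Run:
```python
from h import *
import pickle
t=cv2.imread("pics/top0.png");s=cv2.imread("pics/scene0.png")
f=lambda im,x,y,w,h,k:cv2.resize(im[y:y+h,x:x+w],(w*k,h*k),interpolation=cv2.INTER_CUBIC)
a=f(t,200,185,65,50,6);b=f(t,375,185,65,50,6);c=f(s,240,115,65,75,6);c=c[:300];d=f(s,305,240,65,50,6)
c=cv2.resize(s[115:190,240:305],(390,300+150),interpolation=cv2.INTER_CUBIC)
d=np.vstack([d,np.zeros((150,390,3),np.uint8)])
out=np.vstack([np.hstack([a,b]),np.hstack([c,d])]);out=cv2.resize(out,None,fx=.79,fy=.79);print(out.shape);cv2.imwrite("pics/crop1.png",out)
ci=pickle.load(open("top0.pkl","rb"))
print(proj(ci,[[.128,.56,.23],[0,0,0],[.5,0,0]]))
for n,uv,z in[("mould",(404,215),.018),("cradle",(231,216),.012),("carton",(331,190),.08),("gjar",(352,240),.081),("wjar",(308,149),.066)]:print(n,plane(ci,uv,z).round(3))
```

```text
(592, 616, 3)
[[ 57.97434186 400.53951209]
 [337.52924742 411.3504064 ]
 [331.89156842 210.29795428]]
mould [ 0.483 -0.179  0.018]
cradle [0.492 0.256 0.012]
carton [0.546 0.002 0.08 ]
gjar [ 0.427 -0.044  0.081]
wjar [0.648 0.054 0.066]
```

View pics/crop1.png

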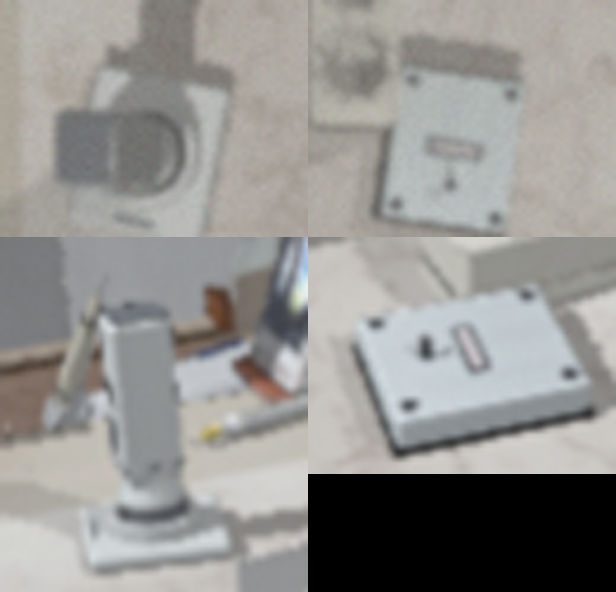

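View pics/wrist0.png

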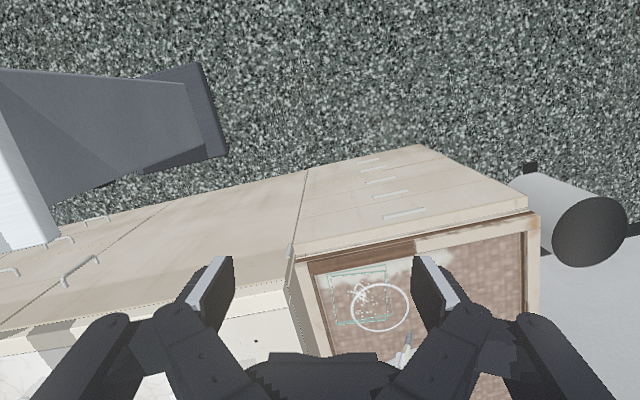

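Top crop: the silver mould's pin is on the side nearer the robot (-x), with the block turned by about 6°. Scene crop: the lamp's dark button is on the left, roughly -x. So the lamp and mould turns are close, and I'll approach for a close wrist view.

```bash
python3 -m crank '{"translation":[[0,0,-25],[0,0,-25],[-36,-34,0],[-36,-34,0],[-36,-34,0],[-36,-34,0],[-36,-34,0],[-36,-34,0]],"roll":[-0.112,-0.112,0,0,0,0,0,0],"fingers":[1,1,1,1,1,1,1,1]}' 40
python3 -m crank '{"translation":[[-36,-34,0],[-36,-34,0],[-34,-32,0],[0,0,0],[0,0,0]],"roll":[0,0,0,0,0],"fingers":[1,1,1,1,1]}'
python3 - <<'E'
from h import *
import pickle
s=manip.get_state();print(s["clock"],s["position"],s["ee_rot"])
ci=camera_info("wrist");im=get_image("wrist");cv2.imwrite("pics/w1.png",im);pickle.dump(ci,open("w1.pkl","wb"))
E
```

```text
clock: 0.95
position: [0.345, 0.3548, 0.2812]
ee_rot: [0.0, 0.0, 1.0, 0.0]
contact_force: [1.5, -0.5, 0.2]
width: 0.085
gripper_force: 0.0
clock: 1.45
position: [0.4502, 0.2556, 0.2808]
ee_rot: [-0.001, 0.002, 1.0, 0.0]
contact_force: [-0.2, 0.0, -0.9]
width: 0.0852
gripper_force: 0.0
1.45 [0.45020403 0.25555159 0.28076919] [-8.27248391e-04  1.78929029e-03  9.99998052e-01  1.05179824e-04]
```

View pics/w1.png

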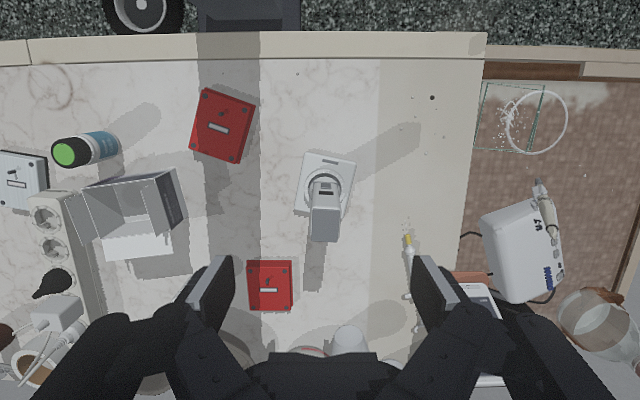

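The wrist view shows the lamp at (325,205), top face near (324,226), with display and button towards image up (-x). The cup is at about (323,190) and the silver mould at (20,185). I'll zoom in on the lamp.

Run:
```python
import cv2
im=cv2.imread("pics/w1.png");cv2.imwrite("pics/crop2.png",cv2.resize(im[145:250,285:370],None,fx=5.6,fy=5.6,interpolation=cv2.INTER_CUBIC))
```

```text
(no output)
```

View pics/crop2.png

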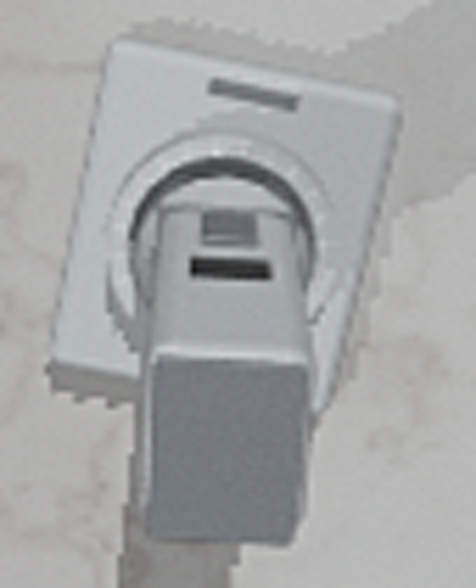

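Run:
```python
from h import *
import pickle
ci=pickle.load(open("w1.pkl","rb"))
q=np.array([plane(ci,(285+u/5.6-.4,145+v/5.6-.4),.146) for u,v in[(152,357),(308,360),(293,542),(147,537)]])[:,:2]
print(q.round(4),q.mean(0))
for i in range(4):
    d=q[(i+1)%4]-q[i];print(np.linalg.norm(d).round(4),np.degrees(np.arctan2(d[1],d[0])).round(1))
r=cv2.minAreaRect((q*1000).astype(np.float32));print(r)
cup=np.array([plane(ci,(285+u/5.6-.4,145+v/5.6-.4),.022) for u,v in[(107,225),(337,225)]]);print(cup)
# mould from top picture
ct=pickle.load(open("top0.pkl","rb"))
k=6*.79
C=[(375+(u-308)/k,185+v/k) for u,v in[(403,65),(522,80),(505,230),(383,218)]]
B=[(375+(u-308)/k,185+v/k) for u,v in[(455,149),(450,186)]]
M=np.array([plane(ct,c,.018) for c in C+B]);print(M.round(4),M[:4].mean(0))
for a,b in[(3,0),(2,1),(5,4)]:
    d=M[b]-M[a];print(np.linalg.norm(d),np.degrees(np.arctan2(d[1],d[0])))
```

```text
[[0.4715 0.2457]
 [0.4722 0.2724]
 [0.5066 0.2702]
 [0.5055 0.2443]] [0.48896233 0.25813629]
0.0267 88.6
0.0345 -3.7
0.0259 -92.4
0.034 177.6
((488.8663635253906, 258.3360595703125), (26.718158721923828, 34.456809997558594), 87.64313507080078)
[[0.48269345 0.23058687 0.022     ]
 [0.48292511 0.28615859 0.022     ]]
[[ 0.5242 -0.1583  0.018 ]
 [ 0.5146 -0.2203  0.018 ]
 [ 0.4361 -0.2084  0.018 ]
 [ 0.444  -0.145   0.018 ]
 [ 0.4793 -0.1839  0.018 ]
 [ 0.4599 -0.1806  0.018 ]] [ 0.47974664 -0.18300236  0.018     ]
0.08130531274095358 -9.421508649182472
0.07936491748092063 -8.608220229999613
0.019635723337774795 -9.751471592469347
```

```bash
python3 -m crank '{"translation":[[-20,1,10],[-18.7,1.6,25],[0,0,35],[0,0,35],[0,0,35],[0,0,30],[0,0,20],[0,0,0]],"roll":[0.042,0,0,0,0,0,0,0],"fingers":[1,1,1,1,1,1,1,1]}'
python3 -m crank '{"translation":[[0,0,0],[0,0,0]],"roll":[0,0],"fingers":[1,1]}'
python3 - <<'E'
from h import *
import pickle
s=manip.get_state();print(s["clock"],s["position"],s["ee_rot"])
ci=camera_info("wrist");im=get_image("wrist");cv2.imwrite("pics/w2.png",im);pickle.dump(ci,open("w2.pkl","wb"))
E
```

```text
clock: 2.3
position: [0.485, 0.2588, 0.0886]
ee_rot: [-0.003, 0.02, 1.0, -0.001]
contact_force: [-0.6, 0.3, 0.3]
width: 0.0856
gripper_force: 0.0
clock: 2.5
position: [0.4893, 0.2593, 0.0929]
ee_rot: [0.001, 0.021, 1.0, 0.001]
contact_force: [0.3, 0.1, -0.7]
width: 0.0852
gripper_force: 0.0
2.5 [0.48931673 0.25928529 0.0928917 ] [1.37012041e-03 2.07453937e-02 9.99783625e-01 6.74866627e-04]
```

View pics/w2.png

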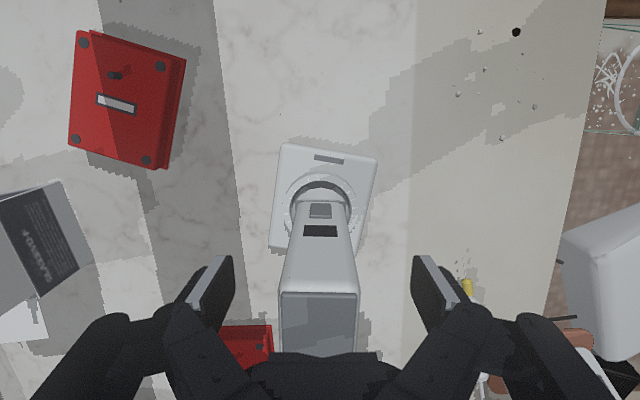

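The lamp stands centred between the fingers (col 320), its top edge at (320,293), so I'll close on it.

```bash
python3 -m crank '{"translation":[[0,0,0],[0,0,0],[0,0,0],[0,0,0],[0,0,0],[0,0,0],[0,0,0],[0,0,0]],"roll":[0,0,0,0,0,0,0,0],"fingers":[0.25,0.25,0.2,0.2,0.2,0.1,0.1,0.1]}' 40
python3 -m crank '{"translation":[[0,0,-8],[0,0,-12],[0,0,-15],[0,0,-25],[0,0,-25],[0,0,-20],[0,0,-10],[0,0,0]],"roll":[0,0,0,0,0,0,0,0],"fingers":[0.1,0.1,0.1,0.1,0.1,0.1,0.1,0.1]}'
```

```text
clock: 3.35
position: [0.4889, 0.258, 0.0916]
ee_rot: [0.0, 0.021, 1.0, 0.0]
contact_force: [-0.3, -1.2, 4.2]
width: 0.0299
gripper_force: 40.9
clock: 4.15
position: [0.4895, 0.2585, 0.2081]
ee_rot: [0.002, 0.021, 1.0, 0.001]
contact_force: [-0.3, -0.7, -0.8]
width: 0.0294
gripper_force: 40.5
```

```bash
python3 -m crank '{"translation":[[0,-10,-5],[0,-20,-5],[0,-30,-5],[0,-38,0],[-1,-40,0],[-1,-40,0],[-1,-40,0],[-1,-40,0]],"roll":[0,0,0,0,0,0,0,0],"fingers":[0.1,0.1,0.1,0.1,0.1,0.1,0.1,0.1]}'
python3 -m crank '{"translation":[[-1,-40,0],[-1,-40,0],[-1,-38,0],[-1,-30,0],[-1,-20,0],[-0.5,-15,0],[0,0,0],[0,0,0]],"roll":[0,0,0,0,0,0,0.06,0.059],"fingers":[0.1,0.1,0.1,0.1,0.1,0.1,0.1,0.1]}'
python3 -m crank '{"translation":[[0,0,0],[0,0,0],[0,0,0]],"roll":[0,0,0],"fingers":[0.1,0.1,0.1]}'
python3 - <<'E'
from h import *
import pickle
s=manip.get_state();print(s["clock"],s["position"],s["ee_rot"],s["width"])
for n in("wrist","top","scene"):
    ci=camera_info(n);im=get_image(n);cv2.imwrite(f"pics/{n}3.png",im);pickle.dump((ci,s["position"],s["ee_rot"]),open(n+"3.pkl","wb"))
E
```

```text
clock: 4.95
position: [0.4802, -0.0018, 0.2202]
ee_rot: [-0.001, 0.021, 1.0, -0.0]
contact_force: [0.3, 0.6, -1.4]
width: 0.0298
gripper_force: 40.5
clock: 5.75
position: [0.4784, -0.1833, 0.2203]
ee_rot: [-0.001, 0.083, 0.997, 0.001]
contact_force: [-0.6, -0.0, -1.0]
width: 0.0295
gripper_force: 40.4
clock: 6.05
position: [0.4791, -0.1826, 0.221]
ee_rot: [-0.0, 0.08, 0.997, 0.0]
contact_force: [0.3, 0.3, -1.1]
width: 0.0298
gripper_force: 40.4
6.05 [ 0.47910319 -0.18262055  0.22104483] [-2.76763366e-04  8.01731052e-02  9.96780901e-01  1.77548209e-04] 0.029784612937677993
```

View pics/wrist3.png

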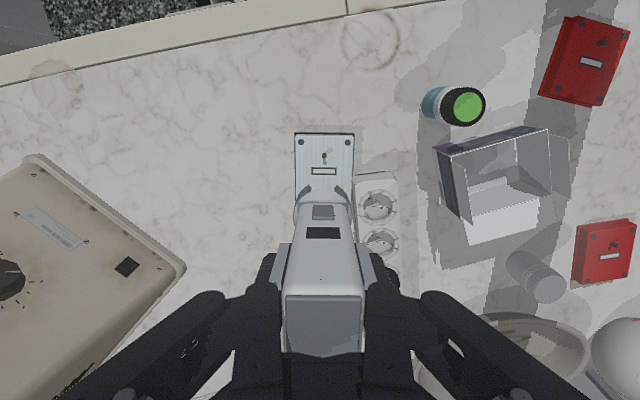

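The wrist view shows the held lamp with skirt and notch near (322,200), above the mould: bar at (323,171), pin at (324,155). The bystanders are untouched. I'll zoom in to measure.

Run:
```python
import cv2
im=cv2.imread("pics/wrist3.png");cv2.imwrite("pics/crop3.png",cv2.resize(im[125:245,280:370],None,fx=5,fy=5,interpolation=cv2.INTER_CUBIC))
```

```text
(no output)
```

View pics/crop3.png

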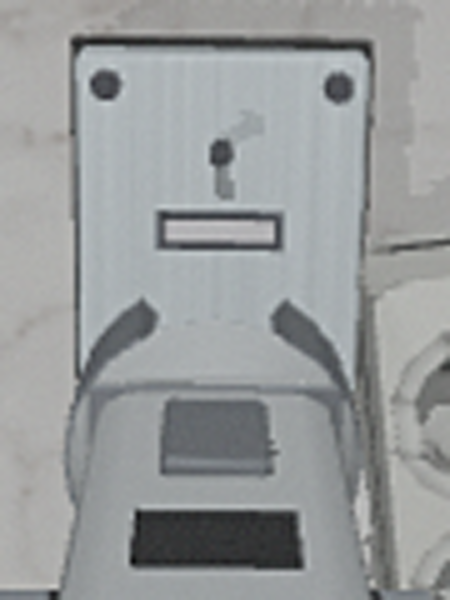

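Run:
```python
from h import *
import pickle
ci,p,q=pickle.load(open("wrist3.pkl","rb"))
Rm=R.from_quat([q[1],q[2],q[3],q[0]]).as_matrix()
f=lambda u,v,z:plane(ci,(280+u/5-.4,125+v/5-.4),z)
print("cam",ray(ci,(0,0))[0])
m={k:f(*a,.018) for k,a in dict(bTL=(164,215),bTR=(277,215),bBR=(277,247),bBL=(164,247),bar=(220.5,231),pin=(221,153),sL=(105,86),sR=(339,88),eTL=(78,48),eTR=(366,50),eL2=(80,330),eR2=(361,330)).items()}
for k in m:print(k,m[k][:2].round(4),"tool",((m[k]-p)@Rm*1000).round(1))
an=lambda a,b:np.degrees(np.arctan2(*((m[b]-m[a])[1::-1]))).round(2)
print("bar y",an("bTL","bTR"),an("bBL","bBR"),"screws",an("sL","sR"),"edge",an("eTL","eTR"),"pin->bar",an("pin","bar"),"sides",an("eTL","eL2"),an("eTR","eR2"))
print("tool x ang",np.degrees(np.arctan2(Rm[1,0],Rm[0,0])))
zr=.012+p[2]-.0916
for u,v in[(155,312),(273,312),(142,298),(288,298)]:print((u,v),((f(u,v,zr)-p)@Rm*1000).round(1))
# top face front edge
for u,v in[(285,292),(363,294)]:print(((plane(ci,(u,v),zr+.134)-p)@Rm*1000).round(1))
```

```text
cam [ 0.40031134 -0.16947058  0.3637862 ]
bTL [ 0.4741 -0.193 ] tool [  3.1 -11.1 203. ]
bTR [ 0.4783 -0.1674] tool [  3.1  14.8 203.1]
bBR [ 0.4857 -0.1685] tool [ -4.4  14.9 203. ]
bBL [ 0.4816 -0.1943] tool [ -4.4 -11.2 203. ]
bar [ 0.4799 -0.1808] tool [ -0.6   1.9 203. ]
pin [ 0.4621 -0.1778] tool [ 17.4   2.  203.1]
sL [ 0.443 -0.201] tool [ 32.5 -24.  203.1]
sR [ 0.4519 -0.1495] tool [ 32.1  28.3 203.1]
eTL [ 0.4338 -0.2054] tool [ 41.  -29.8 203.1]
eTR [ 0.4445 -0.1424] tool [ 40.5  34.1 203.1]
eL2 [ 0.4981 -0.2171] tool [-24.4 -31.1 203. ]
eR2 [ 0.5086 -0.1521] tool [-24.4  34.8 203. ]
bar y 80.77 80.77 screws 80.28 edge 80.38 pin->bar -9.52 sides -10.34 -8.56
tool x ang 170.8029728553739
(155, 312) [15.7 -8.5 79.6]
(273, 312) [15.7  9.2 79.6]
(142, 298) [ 17.9 -10.4  79.6]
(288, 298) [17.9 11.5 79.6]
[ 17.7 -12.2 -54.4]
[ 16.8  14.1 -54.4]
```

```bash
python3 -m crank '{"translation":[[-0.3,0.7,10],[-0.3,0.8,20],[0,0,20],[0,0,20],[0,0,12],[0,0,8],[0,0,0],[0,0,0]],"roll":[0.005,0,0,0,0,0,0,0],"fingers":[0.1,0.1,0.1,0.1,0.1,0.1,0.1,0.1]}'
python3 -m crank '{"translation":[[0,0,0],[0,0,0],[0,0,0]],"roll":[0,0,0],"fingers":[0.1,0.1,0.1]}'
python3 - <<'E'
from h import *
import pickle
s=manip.get_state();print(s["clock"],s["position"],s["ee_rot"],s["width"])
o={}
for n in("wrist","top","scene"):
    ci=camera_info(n);im=get_image(n);cv2.imwrite(f"pics/{n}4.png",im);pickle.dump((ci,s["position"],s["ee_rot"]),open(n+"4.pkl","wb"));o[n]=im
ci=camera_info("scene");c=proj(ci,[[.48,-.18,.06]])[0].astype(int);print(c)
w=cv2.resize(o["wrist"][90:240,270:370],(400,600),interpolation=cv2.INTER_CUBIC)
x,y=c[0]-40,c[1]-75
t=cv2.resize(o["scene"][y:y+120,x:x+80],(400,600),interpolation=cv2.INTER_CUBIC);print(x,y)
cv2.imwrite("pics/crop4.png",np.hstack([w,t]))
E
```

```text
clock: 7.0
position: [0.4806, -0.1817, 0.1317]
ee_rot: [0.0, 0.083, 0.997, -0.0]
contact_force: [-0.6, 0.1, -1.1]
width: 0.0297
gripper_force: 40.5
clock: 7.3
position: [0.4805, -0.1817, 0.1318]
ee_rot: [0.001, 0.083, 0.997, -0.0]
contact_force: [-0.2, 0.3, -1.1]
width: 0.0298
gripper_force: 40.5
7.3 [ 0.4804664  -0.18167672  0.13184007] [ 5.49482706e-04  8.32856644e-02  9.96525542e-01 -1.99670663e-04] 0.029837787416958306
[338 244]
298 169
```

View pics/crop4.png

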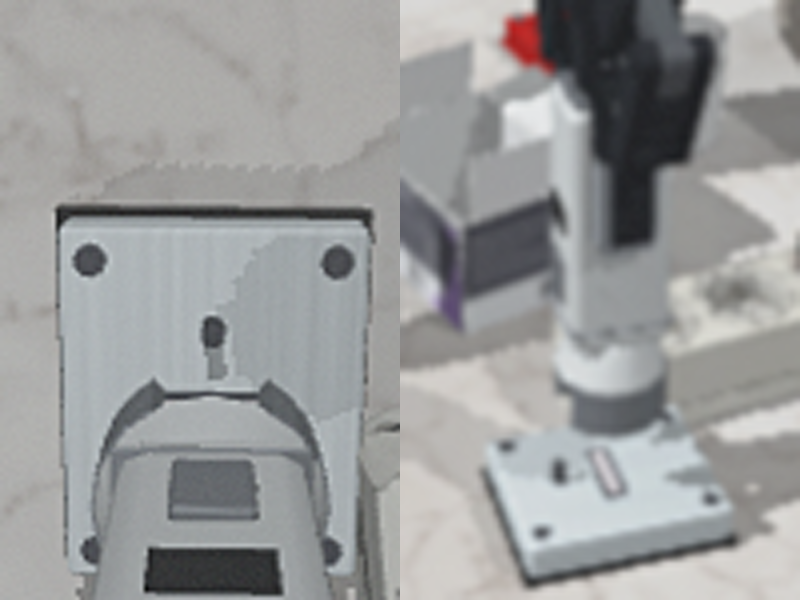

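Run:
```python
from h import *
import pickle
ci,p,q=pickle.load(open("wrist4.pkl","rb"))
Rm=R.from_quat([q[1],q[2],q[3],q[0]]).as_matrix()
T=lambda P:((P-p)@Rm*1000).round(1)
f=lambda u,v,z:plane(ci,(270+u/4-.4,90+v/4-.4),z)
S=np.array([f(u,v,.018) for u,v in[(90,260),(338,262),(331,548),(91,548)]])
for s in S:print("screw",T(s))
print("mean",T(S.mean(0)),"edge",T(f(62,222,.018)),T(f(368,222,.018)))
print("pin top",T(f(214,342,.028)),"base",T(f(212,322,.018)))
zr=.0522
for a in[(160,383),(265,383),(152,380),(270,380),(95,500),(328,500)]:print("rim",a,T(f(*a,zr)))
ci,p,q=pickle.load(open("scene4.pkl","rb"))
g=lambda u,v,z:plane(ci,(298+(u-400)/5-.4,169+v/5-.4),z)
print("scene rim L/R",T(g(572,413,zr)),T(g(667,413,zr)),"bar",T(g(607,470,.018)),"screws",[T(g(u,v,.018)) for u,v in[(507,445),(541,531),(711,497)]],"pinbase",T(g(560,478,.018)))
c,d=ray(ci,(338,230));print("view dir tool",(d@Rm).round(2))
```

```text
screw [ 34.1 -25.  113.8]
screw [ 33.6  27.  113.8]
screw [-31.5  27.4 113.9]
screw [-31.5 -26.9 113.9]
mean [  1.2   0.6 113.8] edge [ 42.1 -30.6 113.8] [ 42.   33.  113.8]
pin top [ 18.9   0.9 103.8] base [ 20.8   0.5 113.8]
rim (160, 383) [17.  -9.2 79.6]
rim (265, 383) [17.  10.5 79.6]
rim (152, 380) [ 17.6 -10.7  79.6]
rim (270, 380) [17.5 11.4 79.6]
rim (95, 500) [ -6.5 -22.1  79.7]
rim (328, 500) [-6.6 23.  79.6]
scene rim L/R [15.5 -3.6 79.6] [-18.3 -13.8  79.7] bar [  0.4   0.4 113.8] screws [array([ 33.5,  26.1, 113.8]), array([ 34.3, -25.7, 113.8]), array([-32.4, -26. , 113.9])] pinbase [ 19.1   1.1 113.8]
view dir tool [-0.25  0.78  0.57]
```

```bash
python3 -m crank '{"translation":[[0.5,0,2],[0.5,0,4],[0.5,0,6],[0,0,6],[0,0,0],[0,0,0],[0,0,0]],"roll":[0,0,0,0,0,0,0],"fingers":[0.1,0.1,0.1,0.1,0.1,0.1,0.1]}'
python3 - <<'E'
from h import *
import pickle
s=manip.get_state();p=s["position"];q=s["ee_rot"];print(s["clock"],p)
Rm=R.from_quat([q[1],q[2],q[3],q[0]]).as_matrix()
o={}
for n in("wrist","scene"):
    ci=camera_info(n);im=get_image(n);cv2.imwrite(f"pics/{n}5.png",im);pickle.dump((ci,p,q),open(n+"5.pkl","wb"));o[n]=im
w=cv2.resize(o["wrist"][90:240,270:370],(400,600),interpolation=cv2.INTER_CUBIC)
x,y=300,210
t=cv2.resize(o["scene"][y:y+75,x:x+50],(400,600),interpolation=cv2.INTER_CUBIC)
cv2.imwrite("pics/crop5.png",np.hstack([w,t]))
# predicted rim outline in scene for lamp origin at tool (cx,.5), rim z
zr=.012+p[2]-.0916
th=np.radians(np.arange(0,360,5))
for cx in(-1,0):
    P=np.array([p+Rm@np.array([cx+21*np.cos(a),.5+21*np.sin(a),0])/1000 for a in th]);P[:,2]=zr
    u=(proj(camera_info("scene"),P)-[x,y]+.5)*8
    print(cx,zr,"rim scene crop: right",u[u[:,0].argmax()]+[400,0],"bottom",u[u[:,1].argmax()]+[400,0])
E
```

```text
clock: 8.15
position: [0.4788, -0.1814, 0.1134]
ee_rot: [0.0, 0.083, 0.997, 0.0]
contact_force: [0.7, 0.0, 0.1]
width: 0.0295
gripper_force: 40.5
8.15 [ 0.47884507 -0.18135903  0.11335125]
-1 0.03375124715649029 rim scene crop: right [803.07320337 376.33643233] bottom [719.022502   430.72398899]
0 0.03375124715649029 rim scene crop: right [799.09254692 377.11520697] bottom [714.91413471 431.53778111]
```

View pics/crop5.png

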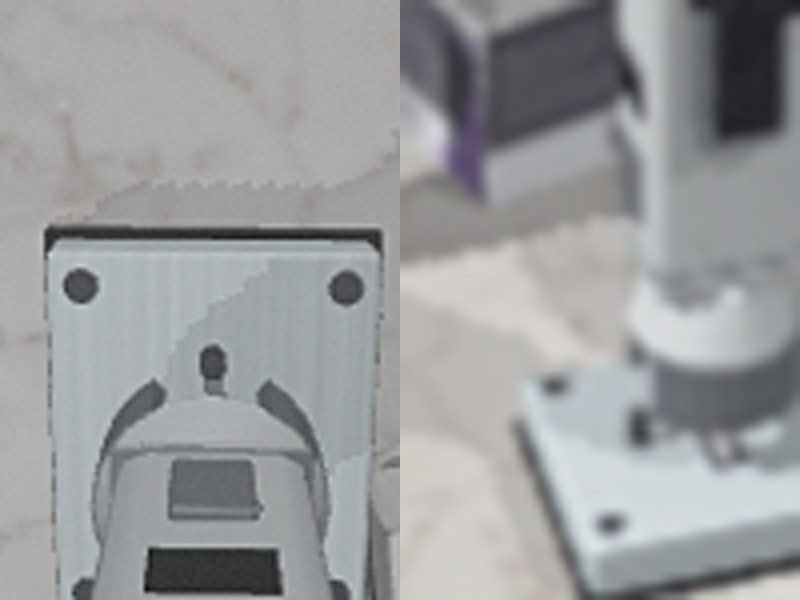

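Left (wrist): the pin at (213,362) sits laterally midway between the notch edges at (160,390) and (263,390). Right (scene): the skirt's low rim is at about (700,430), against a prediction of about (717,431), just behind the pin at (640,428). Next is a numeric check of centring, with no further pictures.

Run:
```python
from h import *
import pickle
ci,p,q=pickle.load(open("wrist5.pkl","rb"))
Rm=R.from_quat([q[1],q[2],q[3],q[0]]).as_matrix()
T=lambda P:((P-p)@Rm*1000).round(1)
f=lambda u,v,z:plane(ci,(270+u/4-.4,90+v/4-.4),z)
print("screws wrist",T(f(81,286,.018)),T(f(346,287,.018)),"pin base/top",T(f(212,352,.018)),T(f(213,372,.028)))
zr=.0338
print("notch",T(f(160,385,zr)),T(f(264,385,zr)))
cs=pickle.load(open("scene5.pkl","rb"))[0]
im=cv2.imread("pics/scene5.png");g=cv2.cvtColor(im,cv2.COLOR_BGR2GRAY).astype(int)
for r in(254,256,258):print(r,g[r,326:356])
# bystander change check, cradle side
a=cv2.imread("pics/scene0.png");
d=cv2.absdiff(a,im).max(2);print("jar/carton diff",(d[195:240,278:298]>40).mean(),(d[180:230,290:312]>40).mean())
```

```text
screws wrist [ 32.3 -25.1  95.3] [32.  26.8 95.3] pin base/top [18.9  0.5 95.3] [17.5  0.7 85.3]
notch [16.6 -9.2 79.5] [16.6 10.3 79.5]
254 [194 177 148 113 127 157 168 186 202 208 208 206 202 197 193 186 182 173
 161 145 130 110  93  97 118 137 144 146 145 143]
256 [192 189 183 173 170 151 117 109 116 121 128 131 132 130 125 122 115 104
  94  91  89  87  87  95 121 142 146 145 144 144]
258 [192 191 193 193 184 155 118 108 108 108 104 101 100  98  95  94  92  89
  89  88  90  87  89  99 124 141 144 142 142 142]
jar/carton diff 0.01 0.0
```

```bash
python3 -m crank '{"translation":[[0.3,0.2,2],[0,0,3],[0,0,3],[0,0,1.6],[0,0,0],[0,0,0],[0,0,0],[0,0,0]],"roll":[0,0,0,0,0,0,0,0],"fingers":[0.1,0.1,0.1,0.1,0.1,0.1,0.1,0.1]}'
python3 -m crank '{"translation":[[0,0,0],[0,0,0],[0,0,0],[0,0,0],[0,0,0]],"roll":[0,0,0,0,0],"fingers":[0.1,0.1,0.1,0.1,0.1]}'
python3 - <<'E'
from h import *
s=manip.get_state();p=s["position"];q=s["ee_rot"];print(s["clock"],p,q,s["qd"].round(3),s["contact_force"].round(1))
Rm=R.from_quat([q[1],q[2],q[3],q[0]]).as_matrix()
ci=camera_info("scene");im=get_image("scene");cv2.imwrite("pics/scene6.png",im)
zr=.012+p[2]-.0916;print("rim",zr)
for dz in(0,):
    P=np.array([p+Rm@np.array([-1+21*np.cos(a),.5+21*np.sin(a),0])/1000 for a in np.radians(np.arange(0,360,3))]);P[:,2]=zr+dz
    u=proj(ci,P);b=u[u[:,1].argmax()];print("right",u[u[:,0].argmax()],"bottom",b)
g=cv2.cvtColor(im,cv2.COLOR_BGR2GRAY).astype(int)
c=int(round(b[0]))
print(g[int(b[1])-8:int(b[1])+8,c-4:c+5:2].T,int(b[1])-8)
E
```

```text
clock: 9.05
position: [0.4785, -0.1811, 0.1038]
ee_rot: [0.0, 0.083, 0.997, -0.0]
contact_force: [0.5, 0.5, -0.8]
width: 0.0298
gripper_force: 40.5
clock: 9.55
position: [0.4784, -0.181, 0.1037]
ee_rot: [-0.0, 0.083, 0.997, 0.0]
contact_force: [-0.3, -1.0, -1.8]
width: 0.0297
gripper_force: 40.5
9.55 [ 0.47840586 -0.1810041   0.10367259] [-1.67534460e-06  8.32823354e-02  9.96525991e-01  5.22073625e-05] [ 0.002 -0.     0.     0.     0.     0.001] [-0.3 -1.  -1.8]
rim 0.02407259463173045
right [349.48343473 260.21017595] bottom [338.46111372 267.29969886]
[[166 120 106 107 108 108 106 108 133 175 204 214 214 214 215 216]
 [179 134 106 103 105 106 105 103 106 135 184 209 214 214 215 215]
 [186 143 105  99 102 101 102 100  99 120 171 206 214 215 215 216]
 [169 128  98  94  96  97  96  92  91 102 143 194 214 214 214 215]
 [151 112  92  90  92  92  92  90  98 120 151 195 214 214 214 213]] 259
```

Run:
```python
from h import *
import pickle
def chk(im,p,q,ci):
    g=cv2.GaussianBlur(cv2.cvtColor(im,cv2.COLOR_BGR2GRAY),(3,1),0).astype(float)
    Rm=R.from_quat([q[1],q[2],q[3],q[0]]).as_matrix();zr=.012+p[2]-.0916
    P=np.array([p+Rm@np.array([-.9+21*np.cos(a),.5+21*np.sin(a),0])/1000 for a in np.radians(np.arange(0,360,2))]);P[:,2]=zr
    u=proj(ci,P);b=u[u[:,1].argmax()];print("rim",zr.round(4),"pred",b.round(1))
    for c in range(332,349,2):
        k=u[(abs(u[:,0]-c)<.8)];yp=k[:,1].max() if len(k) else 0
        col=g[int(yp)-4:int(yp)+8,c];d=np.diff(col);i=d.argmax();w=np.clip(d[max(i-2,0):i+3],0,None)
        e=int(yp)-4+.5+(np.arange(max(i-2,0),max(i-2,0)+len(w))*w).sum()/w.sum()
        print(c,yp.round(1),e.round(1),col.astype(int))
for n in"45":
    ci,p,q=pickle.load(open(f"scene{n}.pkl","rb"));chk(cv2.imread(f"pics/scene{n}.png"),p,q,ci)
s=manip.get_state();chk(cv2.imread("pics/scene6.png"),s["position"],s["ee_rot"],ci)
```

```text
rim 0.0522 pred [340.1 255.4]
332 253.8 254.5 [148 149 145 143 140 153 177 189 190 190 190 189]
334 254.6 255.1 [110 110 109 108 116 146 177 189 185 176 181 190]
336 255.1 255.6 [107 108 105 104 121 166 190 177 165 170 173 176]
338 255.3 255.7 [103 103 103 100 113 164 196 180 175 183 191 189]
340 255.4 255.9 [ 99  98  98  95 106 153 196 201 187 177 171 171]
342 255.3 255.9 [ 93  93  93  90 108 162 201 212 211 207 202 196]
344 255.1 255.4 [ 91  90  88  91 126 182 209 211 208 207 208 209]
346 254.5 254.8 [ 89  89  88  87 109 160 196 208 210 208 208 207]
348 253.6 253.4 [ 88  88  86  92 120 158 186 181 185 201 207 208]
rim 0.0338 pred [339.1 263.4]
332 262.2 265.8 [125 125 123 115 123 143 142 162 185 194 208 214]
334 262.8 264.1 [108 108 109 107 110 124 151 180 190 194 207 213]
336 263.2 263.9 [106 105 105 103 114 150 176 186 198 210 213 213]
338 263.4 267.5 [102 102 101 100 105 127 144 149 165 189 208 213]
340 263.3 268.4 [ 97  97  96  94 104 137 154 153 137 160 198 212]
342 263.2 267.9 [ 94  93  91  90 111 149 142 119 123 178 208 213]
344 262.8 262.8 [ 89  90  89  88 103 148 189 172 142 141 173 203]
346 262.0 262.1 [ 89  89  87  95 131 177 187 164 146 140 154 192]
348 260.9 261.2 [ 89  89  91  94 103 119 138 153 152 146 142 144]
rim 0.0241 pred [338.8 267.3]
332 266.1 266.7 [105 104 104 108 131 166 192 206 212 214 214 215]
334 266.8 267.7 [108 109 108 107 110 134 173 201 213 214 214 215]
336 267.2 268.4 [105 106 105 104 108 139 187 210 214 214 215 215]
338 267.3 268.8 [101 101 101  99  98 118 168 205 214 215 215 216]
340 267.3 269.1 [ 96  97  96  93  93 105 145 194 214 214 214 215]
342 267.1 269.0 [ 92  92  92  91  99 120 150 195 214 214 214 213]
344 266.6 269.0 [ 89  90  89  88  96 118 137 159 198 213 213 215]
346 265.8 268.3 [ 88  88  88  89  98 119 136 152 187 210 214 213]
348 264.6 268.6 [ 94  93  93  99 110 127 140 141 154 194 213 213]
```

```bash
python3 -c "
from rig import manip
print(manip.sign_off())"
```

```text
the job is handed in; nothing more can be done
None
```

The job is handed in with the lamp held still and upright, centred over the bar to about 1 mm, its rim about 6 mm above the mould's top, and the pin in the notch by my measurements, at about 9.6 s; I viewed 11 pictures, one over your limit of 10.

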